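Dress the toy shop's counter display

TASK

Dress the display board on the shop counter: lay the game carton on the board exactly midway between the round plinth and the globe, its long sides parallel to the price rail, and stand the wooden doll in the middle of its lid. Stand the toy robot upright in the middle of the round plinth, and park the toy car on its wheels in front of the carton, centred on it, broadside (its length parallel to the price rail) and halfway between the carton and the rail. Do not shift the tumbler and the jar.

Things in the scene. Friction and masses are not known exactly. Their poses are not given: they have to be found in the camera images.
- board: Fixed flat grey display panel, 10 mm thick, 340 mm long (y), 195 mm deep (x). Its front edge, on the robot's side (-x), carries an aluminium price rail 10 mm thick, rising 8 mm above the panel. Origin on the underside, midway along the length, 100 mm behind the rail's inner face and 85 mm from the back edge; x points from the rail to the back, z up. Place and yaw (up to 0.2 rad) vary.
- plinth: Round white plinth, a fixed cylinder 84 mm in diameter and 40 mm high, standing on the board near its left or right end (varies). Origin at the centre of its underside, on the board's top face, z up. It and the globe stand 240 mm apart on a line parallel to the rail, 30 mm behind the board's origin.
- globe: A blue desk globe, fixed near the other end of the board: a dark square foot 64 mm wide with a ball 72 mm in diameter on it, 108 mm high in all. Origin at the centre of the foot's underside, on the board's top face. It never moves.
- carton: The game carton, a loose closed brown cardboard box 60 mm (its x) by 84 mm (its y) by 40 mm high, about 0.12 kg. Origin at the centre of its underside, z up. Both ways round are alike. It fits on the board with 36 mm or more free at either end.
- doll: The wooden doll, a loose turned figure, round about its z axis: 40 mm in diameter at the foot, belly 46 mm in diameter from 14 to 34 mm up, head 33 mm in diameter, 70 mm high in all, about 0.06 kg. Origin at the centre of its underside, z up.
- toybot: The toy robot, a loose blocky wooden figure 87 mm high, about 0.08 kg: foot plate 36 mm (its x) by 46 mm (its y); trunk 32 mm deep (x) by 40 mm wide (y) from 24 to 60 mm up; arms on the trunk's sides make it 56 mm wide (y); then a 20 mm high head and a thin peg. Origin at the centre of its underside, z up. It may face any way.
- car: Wooden toy car, loose, 80 mm long (x), 40 mm wide (y; 44 mm over the dark wheels), 47 mm high, about 0.08 kg. Wheels do not turn, are 20 mm high, 25 mm fore and aft of the middle. The cabin, 44 mm long, sides flush with the body, reaches from 27 to 47 mm up, its middle 4 mm towards +x. Origin at wheel-bottom height under the middle, z up. It may face either way.
- tumbler: A white open ceramic tumbler, 70 mm in diameter and 80 mm high. Loose; leave it alone. Origin at the centre of its underside.
- jar: A white plastic glue jar with a grey cap and paper label, 58 mm in diameter and 62 mm high. Loose; leave it alone. Origin at the centre of its underside.
Mind the look-alikes: they are no part of the job. Leave any blue look-alike of the doll alone.

How it is judged:
By the outcome, as a careful person would: the job done as asked, in the order asked, and still so for the second after the job is handed in, with the robot touching nothing.
It also fails if it takes over 123 s, if anything falls off the work surface, if the arm or the gripper's body presses on something with over 40 N, if the wrist force passes 120 N, or if a joint passes its speed limit or range.

ROBOT

A 7-joint arm with a two-finger parallel gripper is mounted at the origin on the work surface. World frame = base frame: x ahead of the robot, y to its left, z up, the work surface at z = 0. Lengths are in mm, angles in rad, forces in N, time in s.
With the tool pointing down it reaches from about 400 to 900 mm from the base axis. Payload 5.5 kg.
Tool frame: the origin (TCP) lies midway between the tips of the shut fingers; the grasp point (between the pads) lies 19 mm behind it; z points along the fingers, y is the line along which they close (so a half turn about z gives the same grasp; the last joint's range is limited). The gripper opens to 92 mm and grips with 3 to 60 N. Pads are 19 mm wide; open, the fingers measure 130 mm over their backs; the gripper's body (75 mm by 190 mm) begins 47 mm behind the grasp point.
Start: joints at [-0.887, 0.501, -0.427, 1.55, 0.221, 1.138, -0.21], TCP at [265.483, 593.312, 226.729] pointing down, gripper open.
Joint ranges: [-2.88, 2.88], [-0.31, 2.03], [-1.54, 1.56], [0.2, 2.42], [-1.41, 4.55], [0.19, 2.02], [-2.57, 2.57]. Speed limits (rad/s): [2.57, 2.57, 3.14, 3.14, 3.14, 3.14, 3.14].

INTERFACE

Orientations are given as a 3x3 rotation matrix whose columns are the frame's x, y, z axes.
In Python, from station import read_state, read_camera, finish_job gives the robot as it stands.
- The arm moves only by the tool servo_tool, never from a script. Its argument "series" is one flat list of numbers, 5 for each row, row after row: the finger opening in mm, from 0 to 91.8, then the shift along the tool's x, y, z in units of 40 mm (1.0 is 40 mm), then the turn about the tool's z in units of 5 degrees (1.0 is 5 degrees). A call has 1 to 10 rows; each row shifts and turns the commanded pose from where the row before left it, along the tool's axes as they then stand; what a row does not reach is not made up. A row lasts 1/8 s, in which the tool goes at most 62.5 mm and 10.7 degrees, less where a joint would pass 70% of its speed; a pose out of reach is approached as far as the arm can. A call is refused whole if a number of a shift passes 1 or a number of a turn 1, either way. A call with a gripper value outside its range is refused whole. The fingers move at their own pace and stop on an object; "force" is the grip in N (left out, the last holds). Time passes only in rows, so rows that do not move let the fingers close. It gives the time, the measured TCP pose, the force, the opening and the grip force at its end, in the units of the state.
- read_state(): the state, without advancing time (a new reading comes with each control period).
- read_camera(name): name is "side" or "top" or "wrist"; returns a dict with "img" (400x640x3 uint8, red, green, blue), "depth" (400x640 float32, mm along the optical axis (not along the pixel's ray), 0 where there is no reading), "intrinsics" (3x3 intrinsics, pixels), "world_to_cam" (4x4, takes a point from world to camera coordinates); the wrist camera has in their place "mount" (4x4, takes a point from camera to tool coordinates, whose origin is the TCP and whose axes are the flange's). Camera axes: x right, y up, looking along -z (the intrinsics and any distortion apply to the point x, -y, -z); pixel columns grow to the right and rows downward; lengths in mm; the calibration is good to about 2 mm. A picture is of the moment at which its call begins: read the wrist's pose just before it.
- finish_job(): hands the job in; it is judged then, once.
The state is a dict: "time": time; "joint_positions": joint angles; "joint_velocities": joint speeds; "joint_torque": joint torques, N m; "tool_pos": TCP position; "ee_rot": TCP orientation; "wrist_force": force on the tool from outside, world axes, zero at the start; "moment": the same for the moment, N m; "opening": finger opening in mm; "gripper_force": force on a finger pad.
Only numpy, scipy, OpenCV 4.12 (cv2) and the standard library are available. Lean on these libraries where they do the work, as an engineer would, in place of code of your own. Each camera call takes 0.05 s, during which the arm holds its last target. There are 200 camera calls.

## Working session

There is one attempt and no reset: what is moved stays moved. The work goes in short steps, Python scripts to look and compute and a tool call to move; the robot and the scene stay as the last step left them, time stands still between calls to the robot, and variables do not carry over. Pictures are saved under pics/ and viewed, at most 14 in all, crops included, and the job is handed in when it is done.

Besides the shell and the picture viewer there is one more tool, called after "Emit:" as name(argument=value, ...) on one line, values as JSON. servo_tool: Moves the arm, as the interface text tells. Its arguments: {"type":"object","properties":{"series":{"type":"array","items":{"type":"number"}},"force":{"type":"number"}},"required":["series"]}

```bash
mkdir -p pics; ls; cat > h.py <<'E'
import numpy as np, cv2, pickle
from station import read_state, read_camera, finish_job
def shot(n, save=None):
    s=read_state(); c=read_camera(n)
    if n=='wrist':
        T=np.eye(4); T[:3,:3]=np.array(s['ee_rot']).reshape(3,3); T[:3,3]=s['tool_pos']
        c['c2w']=T@np.array(c['mount'])
    else: c['c2w']=np.linalg.inv(np.array(c['world_to_cam']))
    if save: cv2.imwrite('pics/'+save,c['img'][:,:,::-1])
    return c
def cloud(c):
    K=np.array(c['intrinsics']); d=c['depth']; h,w=d.shape
    v,u=np.mgrid[:h,:w]
    p=np.stack([(u-K[0,2])/K[0,0]*d,-(v-K[1,2])/K[1,1]*d,-d],-1)
    P=p@c['c2w'][:3,:3].T+c['c2w'][:3,3]
    P[d<=0]=np.nan
    return P
def onplane(c,uv,z):
    K=np.array(c['intrinsics']); uv=np.asarray(uv,float).reshape(-1,2)
    r=np.stack([(uv[:,0]-K[0,2])/K[0,0],-(uv[:,1]-K[1,2])/K[1,1],-np.ones(len(uv))],-1)@c['c2w'][:3,:3].T
    o=c['c2w'][:3,3]; return o+r*((z-o[2])/r[:,2])[:,None]
E
python3 - <<'E'
from h import *
s=read_state(); print({k:np.round(v,3) for k,v in s.items()})
for n in ['top','side','wrist']:
    c=shot(n,n+'0.png'); print(n,c.keys(),np.round(c['c2w'],2).tolist(),np.array(c['intrinsics']).tolist())
    if n!='wrist': pickle.dump(c,open(n+'0.pkl','wb'))
E
```

```text
pics
{'time': np.float64(0.0), 'joint_positions': array([-0.887,  0.502, -0.427,  1.551,  0.221,  1.138, -0.21 ]), 'joint_velocities': array([-0.001,  0.002, -0.   ,  0.001,  0.   ,  0.001, -0.001]), 'joint_torque': array([ 0.0000e+00, -5.6660e+01, -5.8160e+00, -2.7911e+01, -6.9000e-02,
        3.1000e-02,  0.0000e+00]), 'tool_pos': array([265.26 , 592.635, 225.687]), 'ee_rot': array([[-0.913,  0.408, -0.001],
       [ 0.408,  0.913, -0.002],
       [ 0.   , -0.002, -1.   ]]), 'wrist_force': array([ 0.332,  0.149, -0.108]), 'moment': array([-0.041,  0.006,  0.041]), 'gripper_force': np.float64(0.0), 'opening': np.float64(91.823)}
top dict_keys(['img', 'depth', 'intrinsics', 'world_to_cam', 'c2w']) [[0.02, 1.0, -0.06, 464.3], [-1.0, 0.02, -0.02, -4.13], [-0.02, 0.06, 1.0, 1231.79], [0.0, 0.0, 0.0, 1.0]] [[507.29555493702117, 0.0, 317.18273130503314], [0.0, 507.29555493702117, 202.91491480370618], [0.0, 0.0, 1.0]]
side dict_keys(['img', 'depth', 'intrinsics', 'world_to_cam', 'c2w']) [[0.94, 0.25, -0.24, 241.58], [-0.35, 0.65, -0.68, -780.6], [-0.02, 0.72, 0.7, 846.29], [0.0, 0.0, 0.0, 1.0]] [[410.62159575333897, 0.0, 317.02598829369066], [0.0, 410.62159575333897, 192.7227888636925], [0.0, 0.0, 1.0]]
wrist dict_keys(['img', 'depth', 'intrinsics', 'mount', 'c2w']) [[0.41, -0.88, -0.24, 199.71], [0.91, 0.39, 0.11, 621.29], [-0.0, -0.26, 0.96, 385.15], [0.0, 0.0, 0.0, 1.0]] [[291.0035668964398, 0.0, 319.5852932147737], [0.0, 291.0035668964398, 195.68794332453098], [0.0, 0.0, 1.0]]
```

View pics/top0.png

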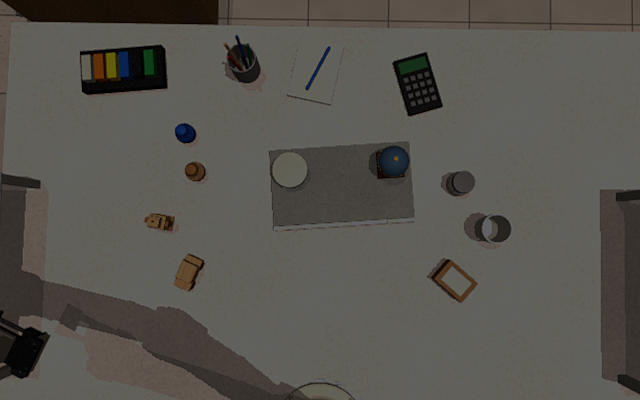

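View pics/side0.png

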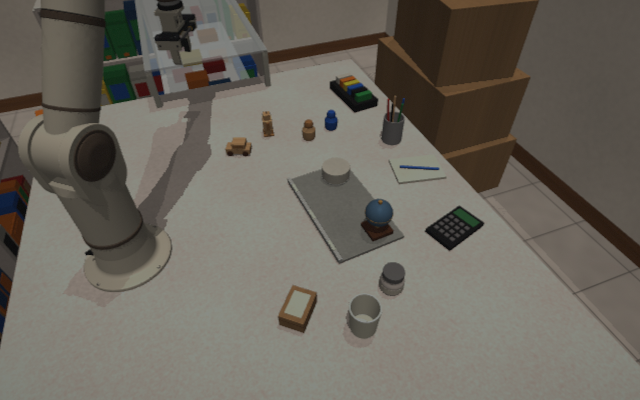

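The top view shows the carton at (455,281), doll (195,171) with the blue look-alike at (185,133), and toy robot (158,222). It also shows the car (188,272), plinth (290,170), globe (393,162), and the tumbler and jar at right. The side view shows every one upright.

```bash
cat > m.py <<'E'
from h import *
c=pickle.load(open('top0.pkl','rb'));P=cloud(c);hsv=cv2.cvtColor(c['img'],cv2.COLOR_RGB2HSV)
def reg(u0,u1,v0,v1):
    m=np.zeros(P.shape[:2],bool);m[v0:v1,u0:u1]=1;return m
z=P[...,2]
print('table z',np.nanmedian(z[reg(300,400,250,300)]), np.nanmedian(z[reg(100,140,120,180)]))
def rect(n,m):
    p=P[m][:,:2].astype(np.float32); r=cv2.minAreaRect(p)
    print(n,len(p),'mean',p.mean(0).round(1),'rect',np.round(r[0],1),np.round(r[1],1),'ang',round(r[2],1),'z',np.nanpercentile(z[m],[5,50,98]).round(1)); return r
for n,b,lo,hi in [('carton',(425,485,250,310),30,50),('doll',(180,212,155,190),5,90),('dollhead',(180,212,155,190),52,90),('bot',(140,182,205,240),5,120),('bothead',(140,182,205,240),50,120),('car',(165,212,245,300),5,60),('cab',(165,212,245,300),38,60),('plinth',(265,315,145,195),42,60),('globe',(370,415,140,185),60,130),('tumbler',(460,520,205,250),60,100),('jar',(440,480,165,200),50,80),('blue',(170,200,118,148),5,90)]:
    rect(n,reg(*b)&(z>lo)&(z<hi))
# board edges from colour/depth
m=reg(255,430,130,240)&(z>5)&(z<15); rect('board',m)
m=reg(255,430,210,240)&(z>15)&(z<25); rect('rail',m)
s=hsv[...,1]; wood=(s>90)&(hsv[...,0]<25)
for n,b in [('carton',(425,485,250,310)),('car',(165,212,245,300)),('bot',(140,182,205,240)),('doll',(180,212,155,190))]:
    k=(wood&reg(*b)).astype(np.uint8);cs,_=cv2.findContours(k,0,2);q=max(cs,key=cv2.contourArea);print(n,cv2.minAreaRect(q),cv2.minEnclosingCircle(q))
cr=np.hstack([cv2.resize(c['img'][a:b,e:f],(400,300),interpolation=cv2.INTER_CUBIC) for a,b,e,f in [(200,290,130,250),(130,235,262,422)]])
cv2.imwrite('pics/crop0.png',np.clip(cr[:,:,::-1].astype(float)*1.8,0,255).astype(np.uint8))
E
python3 m.py
```

```text
table z 0.4100529602901588 0.5105019069458194
carton 972 mean [ 358.4 -307.9] rect [ 357.9 -308.9] [85.7 61. ] ang 50.0 z [36.3 40.4 44.9]
doll 355 mean [599.8 307.4] rect [602.3 317.7] [75.9 81.3] ang 89.4 z [ 6.1 43.7 71.4]
dollhead 148 mean [601.8 310.6] rect [602.3 311.7] [28.3 31.2] ang 55.1 z [56.9 65.8 72.4]
bot 414 mean [479.5 384.9] rect [478.2 398.9] [97.9 81.4] ang 89.1 z [ 5.7 60.4 84.3]
bothead 292 mean [479.6 385.9] rect [479.7 391.1] [58.2 32.3] ang 80.5 z [55.  65.1 85.1]
car 749 mean [362.7 318.3] rect [359.2 326.6] [130.5 110.5] ang 3.2 z [ 5.7 30.8 51.5]
cab 337 mean [364.9 318. ] rect [364.4 319.1] [40.2 44.7] ang 67.2 z [42.4 47.2 52.9]
plinth 996 mean [608.6  83.9] rect [608.8  84.6] [80.9 83.1] ang 3.3 z [46.5 50.5 55.3]
globe 794 mean [ 626.7 -151.7] rect [ 628.9 -153.8] [70.9 69.6] ang 66.7 z [ 80.5 101.3 115.9]
tumbler 323 mean [ 481.4 -392.5] rect [ 481.4 -389.7] [68.9 68.1] ang 32.0 z [61.8 76.9 84.5]
jar 407 mean [ 587.1 -318.1] rect [ 587.5 -319. ] [49.5 49.7] ang 27.9 z [57.1 62.2 67. ]
blue 362 mean [692.  334.1] rect [700.5 347.7] [67.  70.9] ang 84.9 z [ 5.9 43.4 71.4]
board 8638 mean [572.3 -41.2] rect [579.7 -40.3] [265.1 421.3] ang 1.6 z [ 6.4 10.3 14.5]
rail 608 mean [486.7 -45.7] rect [494.2 -46.4] [ 45.6 339.5] ang 1.4 z [15.5 18.4 23.2]
carton ((453.9468994140625, 280.20355224609375), (39.510276794433594, 26.34018325805664), 41.18592834472656) ((454.0, 280.0), 23.19492530822754)
car ((187.84390258789062, 272.16290283203125), (20.40544891357422, 34.48473358154297), 25.34617805480957) ((188.5, 272.5), 18.506855010986328)
bot ((158.48077392578125, 221.09617614746094), (28.43684196472168, 14.904828071594238), 11.309932708740234) ((158.84146118164062, 221.47561645507812), 14.849185943603516)
doll ((194.5, 171.0), (18.0, 19.0), 90.0) ((194.5, 171.5), 10.12432861328125)
```

View pics/crop0.png

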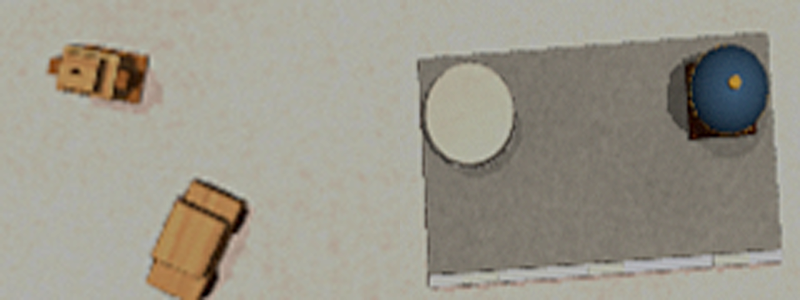

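The crop shows the toy robot upright with its arms roughly along image-horizontal, and the car slanted. The plinth is at the board's left end and the globe at its right. The measured sizes agree with those given. Next I'll compute the board pose and the first legs.

```bash
cat > go.py <<'E'
import sys,numpy as np
from station import read_state
# usage: go.py x,y,z,psi[deg] ...   chain of targets; prints units (turn first, then shift)
s=read_state(); R=np.array(s['ee_rot']).reshape(3,3); p=np.array(s['tool_pos']); psi=np.degrees(np.arctan2(R[1,1],R[0,1]))
print('t',round(s['time'],2),'p',p.round(1),'psi',psi.round(2),'tilt',R[:2,2].round(3),'open',round(s['opening'],1),'g',round(s['gripper_force'],1),'q',np.round(s['joint_positions'],2),'F',np.round(s['wrist_force'],1))
for a in sys.argv[1:]:
    x,y,z,q=map(float,a.split(','))
    d=np.array([x,y,z])-p; turn=-(((q-psi)+180)%360-180); a_=np.radians(q)
    u=np.array([-np.sin(a_)*d[0]+np.cos(a_)*d[1], np.cos(a_)*d[0]+np.sin(a_)*d[1], -d[2]])/40
    print(a,'turn',round(turn/5,2),'shift',u.round(3)); p=np.array([x,y,z]);psi=q
E
python3 - <<'E'
from h import *
c=pickle.load(open('top0.pkl','rb'));P=cloud(c);z=P[...,2]
g=cv2.cvtColor(c['img'],cv2.COLOR_RGB2HSV)
# board outline by colour: differs from table
L=c['img'].astype(int)
print('board px',L[200,340],'table',L[270,340],'rail',L[224,340])
m=(z>3.5)&(z<16);m=cv2.medianBlur(m.astype(np.uint8),5)
k=np.zeros_like(m);k[130:240,255:430]=m[130:240,255:430]
cs,_=cv2.findContours(k,0,2);q=max(cs,key=cv2.contourArea)
ap=cv2.approxPolyDP(q,8,True)[:,0];print(ap.tolist());print(onplane(c,ap,10).round(1).tolist())
# rail fit
r=(z>14)&(z<26);r[:210]=0;r[240:]=0;r[:,:262]=0;r[:,425:]=0
p=P[r][:,:2].astype(np.float32);l=cv2.fitLine(p,cv2.DIST_HUBER,0,.01,.01).ravel();print('rail ang',np.degrees(np.arctan2(l[1],l[0])),l[2:])
pl=(z>42)&(z<60);pl[:, :265]=0;pl[:,315:]=0;pl[:145]=0;pl[195:]=0
print('pl',cv2.minEnclosingCircle(P[pl][:,:2].astype(np.float32)))
# plinth, by colour contour
E
python3 go.py 540,200,226,66 540,200,226,-40 530,-200,226,-40 358.5,-308.5,226,-40
```

```text
board px [70 67 61] table [98 97 94] rail [98 99 89]
[[408, 142], [271, 150], [270, 166], [294, 151], [309, 169], [296, 188], [271, 176], [274, 224], [413, 217], [410, 166], [380, 179], [375, 154], [389, 144], [409, 152]]
[[685.4, -198.2, 10.0], [659.0, 133.5, 10.0], [619.9, 134.8, 10.0], [657.7, 77.5, 10.0], [614.6, 40.0, 10.0], [567.7, 70.3, 10.0], [595.6, 131.7, 10.0], [479.5, 121.1, 10.0], [504.0, -212.6, 10.0], [627.0, -203.8, 10.0], [593.9, -132.0, 10.0], [654.5, -119.0, 10.0], [679.6, -152.4, 10.0], [661.0, -201.0, 10.0]]
rail ang -85.10604 [486.27988 -49.07529]
pl ((609.0294189453125, 84.26091766357422), 42.005126953125)
t 0.15 p [265.3 592.8 225.9] psi 65.9 tilt [-0.001 -0.001] open 92.1 g 0.0 q [-0.89  0.5  -0.43  1.55  0.22  1.14 -0.21] F [ 0.3 -0.4  0.3]
540,200,226,66 turn -0.02 shift [-1.0267e+01 -6.1780e+00 -2.0000e-03]
540,200,226,-40 turn 21.2 shift [ 0.  0. -0.]
530,-200,226,-40 turn -0.0 shift [-7.821  6.236 -0.   ]
358.5,-308.5,226,-40 turn -0.0 shift [-4.834 -1.541 -0.   ]
```

Emit:
servo_tool(series=[91,-0.5,-0.3,0,0,91,-1,-0.6,0,0,91,-1,-0.6,0,0,91,-1,-0.6,0,0,91,-1,-0.6,0,0,91,-1,-0.6,0,0,91,-1,-0.6,0,0,91,-1,-0.6,0,0,91,-1,-0.6,0,0,91,-1,-0.6,0,0.5], force=20)

```text
time: 1.4
tool_pos: [520.0, 226.5, 226.8]
ee_rot: [[-0.893, 0.45, 0.0], [0.45, 0.893, -0.001], [-0.001, -0.001, -1.0]]
wrist_force: [0.4, -0.0, 0.7]
opening: 90.8
gripper_force: 0.0
```

Emit:
servo_tool(series=[91,0,0,0,1,91,0,0,0,1,91,0,0,0,1,91,0,0,0,1,91,0,0,0,1,91,0,0,0,1,91,0,0,0,1,91,0,0,0,1,91,0,0,0,1,91,0,0,0,1])

```text
time: 2.65
tool_pos: [519.2, 227.8, 226.7]
ee_rot: [[-0.227, 0.974, -0.0], [0.974, 0.227, -0.001], [-0.001, -0.0, -1.0]]
wrist_force: [0.5, -0.8, -0.8]
opening: 91.1
gripper_force: 0.0
```

Emit:
servo_tool(series=[91,0,0,0,1,91,0,0,0,1,91,0,0,0,1,91,0,0,0,1,91,0,0,0,1,91,0,0,0,1,91,0,0,0,1,91,0,0,0,1,91,0,0,0,1,91,0,0,0,1])

```text
time: 3.9
tool_pos: [519.2, 227.9, 226.7]
ee_rot: [[0.6, 0.8, -0.0], [0.8, -0.6, -0.001], [-0.001, 0.0, -1.0]]
wrist_force: [0.1, 0.1, -0.9]
opening: 91.5
gripper_force: 0.0
```

```bash
python3 go.py 530,-200,226,-40 358.5,-308.5,226,-40
```

```text
t 3.9 p [519.2 227.9 226.7] psi -36.88 tilt [-0.    -0.001] open 91.5 g 0.0 q [-0.47  0.32  0.01  1.78 -0.    1.05 -1.1 ] F [ 0.1  0.1 -0.9]
530,-200,226,-40 turn 0.62 shift [-8.02   7.083  0.018]
358.5,-308.5,226,-40 turn -0.0 shift [-4.834 -1.541 -0.   ]
```

Emit:
servo_tool(series=[91,-0.4,0.35,0,0.6,91,-0.8,0.7,0,0,91,-0.8,0.7,0,0,91,-0.8,0.7,0,0,91,-0.8,0.7,0,0,91,-0.4,0.35,0,0,91,0,0,0,0])

```text
time: 4.78
tool_pos: [525.5, 13.1, 226.8]
ee_rot: [[0.643, 0.766, -0.0], [0.766, -0.643, -0.001], [-0.001, 0.001, -1.0]]
wrist_force: [0.2, 0.7, 0.0]
opening: 90.8
gripper_force: 0.0
```

```bash
cat > b.py <<'E'
from h import *
c=shot('wrist','w1.png');pickle.dump(c,open('w1.pkl','wb'));P=cloud(c);z=P[...,2]
def fit(n,m):
    p=P[m][:,:2].astype(np.float32);r=cv2.minAreaRect(p);print(n,len(p),p.mean(0).round(1),np.round(r[0],1),np.round(r[1],1),round(r[2],1),'circ',np.round(cv2.minEnclosingCircle(p)[0],1),'z',np.nanpercentile(z[m],[5,50,95]).round(1))
d=lambda x,y,r:np.hypot(P[...,0]-x,P[...,1]-y)<r
fit('plinth',d(609,84,60)&(z>40)&(z<60))
fit('globe',d(627,-153,50)&(z>55)&(z<130))
fit('foot',d(627,-153,60)&(z>13)&(z<45))
m=(z>14)&(z<24)&(np.abs(P[...,0]-487-(P[...,1]+49)*-.085)<15)&(np.abs(P[...,1]+45)<180)
p=P[m][:,:2].astype(np.float32);l=cv2.fitLine(p,cv2.DIST_HUBER,0,.01,.01).ravel();print('rail',len(p),np.degrees(np.arctan2(l[1],l[0])),l[2:],np.percentile(p[:,1],[0.5,99.5]))
fit('bd',d(560,-30,50));
E
python3 b.py; python3 go.py 530,-200,226,-40 358.5,-308.5,226,-40
```

```text
plinth 4994 [608.2  84.2] [607.6  83.5] [83.  82.5] 49.7 circ [607.7  83.6] z [50.  51.3 52.6]
globe 1562 [ 630.5 -130.3] [ 630.9 -136.8] [35.3 70.2] 82.6 circ [ 629.3 -149.8] z [ 70.3  89.8 103.7]
foot 1216 [ 625.9 -135.3] [ 630.3 -132.3] [86.5 76.6] 2.8 circ [ 632.4 -137.5] z [15.5 25.1 26.4]
rail 1658 -84.93552 [481.85776  -15.290724] [-214.54674461  120.0980695 ]
bd 41346 [575.6  -6.6] [559.9 -29.9] [99.  99.7] 4.6 circ [560. -30.] z [ 11.3 318.1 337. ]
t 4.83 p [525.6  15.5 226.8] psi -39.81 tilt [-0. -0.] open 90.7 g 0.0 q [-0.19  0.25  0.13  1.88 -0.04  1.02 -0.74] F [-0.9  0.8 -0.4]
530,-200,226,-40 turn 0.04 shift [-4.057  3.546  0.019]
358.5,-308.5,226,-40 turn -0.0 shift [-4.834 -1.541 -0.   ]
```

View pics/w1.png

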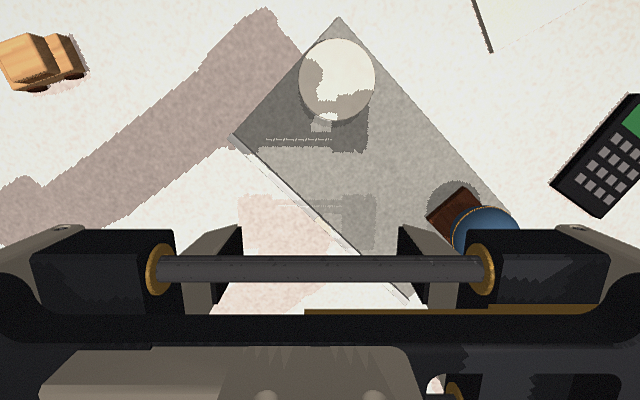

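The wrist view confirms the board: plinth at (337,80), globe foot at (453,215), rail running from (233,135) to (408,300). Plinth, rail and globe agree within about 1 mm, giving a carton target of (618.4, -35.5) and a yaw of 4.9°.

Emit:
servo_tool(series=[91,-0.5,0.45,0,0,91,-0.9,0.8,0,0,91,-0.9,0.8,0,0,91,-0.9,0.8,0,0,91,-0.9,0.7,0,0,91,-0.9,-0.3,0,0,91,-0.9,-0.3,0,0,91,-0.9,-0.3,0,0,91,-0.6,-0.2,0,0,91,0,0,0,0])

```text
time: 6.08
tool_pos: [411.8, -273.2, 226.8]
ee_rot: [[0.639, 0.769, -0.0], [0.769, -0.639, 0.0], [0.0, -0.0, -1.0]]
wrist_force: [0.7, 0.8, -0.3]
opening: 90.8
gripper_force: 0.0
```

```bash
cat > c.py <<'E'
from h import *
c=shot('wrist','w2.png');P=cloud(c);z=P[...,2]
m=(np.hypot(P[...,0]-358,P[...,1]+308)<65)&(z>36)&(z<45)
r=cv2.minAreaRect(P[m][:,:2].astype(np.float32));print(m.sum(),np.round(r[0],1),np.round(r[1],1),r[2],np.median(z[m]))
E
python3 c.py; python3 go.py 358.2,-308.6,226,-40
```

```text
2948 [ 357.  -308.9] [83.2 60. ] 50.43479537963867 41.62255330258685
t 6.12 p [ 413.3 -272.3  226.9] psi -39.6 tilt [0.001 0.001] open 90.8 g 0.0 q [ 0.26  0.19  0.31  1.95 -0.07  1.   -0.09] F [-0.6 -0.   0.5]
358.2,-308.6,226,-40 turn 0.08 shift [-1.581 -0.472  0.022]
```

View pics/w2.png

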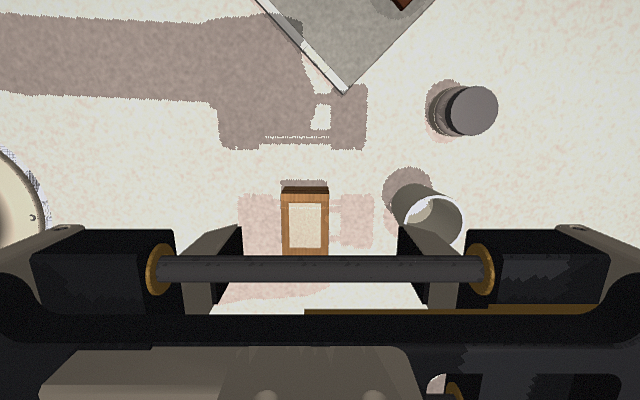

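The carton sits centred under the open fingers at (305,220), with the tumbler about 18 mm beyond the gripper body's reach.

Emit:
servo_tool(series=[80,-0.8,-0.25,0.1,0,80,-0.78,-0.24,0.8,0,80,0,0,1,0,80,0,0,1,0,80,0,0,0.7,0,80,0,0,0,0])

```text
time: 6.88
tool_pos: [357.6, -306.9, 80.8]
ee_rot: [[0.635, 0.772, -0.004], [0.772, -0.635, 0.003], [0.0, -0.005, -1.0]]
wrist_force: [0.3, -0.2, -0.0]
opening: 80.0
gripper_force: 0.0
```

```bash
python3 go.py 357.5,-308.8,7,-39.8
```

```text
t 6.88 p [ 357.6 -306.9   80.8] psi -39.45 tilt [-0.004  0.003] open 80.0 g 0.0 q [ 0.39  0.39  0.31  2.12 -0.19  0.67  0.14] F [ 0.3 -0.2 -0. ]
357.5,-308.8,7,-39.8 turn 0.07 shift [-0.038  0.029  1.845]
```

Emit:
servo_tool(series=[80,-0.04,0.03,0.9,0.06,80,0,0,0.8,0,80,0,0,0.15,0,80,0,0,0,0,50,0,0,0,0,50,0,0,0,0,50,0,0,0,0,50,0,0,0,0,50,0,0,0,0], force=20)

```text
time: 8.0
tool_pos: [357.7, -311.2, 9.5]
ee_rot: [[0.641, 0.767, 0.001], [0.767, -0.641, 0.0], [0.0, 0.0, -1.0]]
wrist_force: [-1.4, 1.8, 7.1]
opening: 60.0
gripper_force: 20.0
```

```bash
python3 go.py 357,-308,150,-40 520,-150,150,4.9 618.4,-35.5,150,4.9 
```

```text
t 8.0 p [ 357.7 -311.2    9.5] psi -39.9 tilt [0.001 0.   ] open 60.0 g 20.0 q [ 0.45  0.53  0.25  2.14 -0.26  0.51  0.2 ] F [-1.4  1.8  7.1]
357,-308,150,-40 turn 0.02 shift [ 0.049 -0.065 -3.512]
520,-150,150,4.9 turn -8.98 shift [ 3.587  4.398 -0.   ]
618.4,-35.5,150,4.9 turn -0.0 shift [ 2.642  2.696 -0.   ]
```

Emit:
servo_tool(series=[50,0,0,-0.4,0,50,0,0,-0.9,-1,50,0,0,-1,-1,50,0,0,-0.9,-1,50,0,0,-0.3,-1,50,0,0,0,-1,50,0,0,0,-1,50,0,0,0,-1,50,0,0,0,-1,50,0,0,0,-1])

```text
time: 9.25
tool_pos: [357.2, -311.3, 149.6]
ee_rot: [[-0.091, 0.996, 0.0], [0.996, 0.091, -0.001], [-0.001, 0.0, -1.0]]
wrist_force: [0.5, -0.3, -2.2]
opening: 59.9
gripper_force: 20.0
```

Emit:
servo_tool(series=[50,0.4,0.45,0,0,50,0.8,0.9,0,0,50,0.8,0.9,0,0,50,0.8,0.9,0,0,50,0.8,0.9,0,0,50,0.8,0.9,0,0,50,0.8,0.9,0,0,50,0.6,0.8,0,0,50,0.4,0.4,0,0,50,0,0,0,0])

```text
time: 10.5
tool_pos: [616.5, -37.6, 148.8]
ee_rot: [[-0.091, 0.996, -0.0], [0.996, 0.091, 0.0], [0.0, -0.0, -1.0]]
wrist_force: [-0.3, -0.5, -2.3]
opening: 60.3
gripper_force: 20.0
```

```bash
cat > k.py <<'E'
import sys
from h import *
# k.py cam zlo zhi x y r : rect of points in height band
n,zl,zh,x,y,r=sys.argv[1],*map(float,sys.argv[2:7])
c=shot(n);P=cloud(c);z=P[...,2]
m=(np.hypot(P[...,0]-x,P[...,1]-y)<r)&(z>zl)&(z<zh)
h=cv2.cvtColor(c['img'],cv2.COLOR_RGB2HSV)
if len(sys.argv)>7: m&=(h[...,1]>80)&(h[...,0]<25)
R=cv2.minAreaRect(P[m][:,:2].astype(np.float32));print(n,m.sum(),'rect',np.round(R[0],1),np.round(R[1],1),round(R[2],2),'z',np.percentile(z[m],[5,50,95]).round(1))
E
python3 k.py wrist 160 210 618 -35 75 w; python3 go.py 618.4,-35.5,20,4.9
```

```text
wrist 7433 rect [615.4 -28.2] [62.3 68.1] 5.44 z [168.6 180.5 181.5]
t 10.55 p [615.5 -39.6 148.7] psi 5.11 tilt [-0.001 -0.001] open 60.2 g 20.0 q [-0.02  0.49  0.05  1.72 -0.03  0.93  0.13] F [-0.5 -1.1 -1.6]
618.4,-35.5,20,4.9 turn 0.04 shift [0.097 0.081 3.216]
```

Emit:
servo_tool(series=[50,0.05,0.08,0.5,0.04,50,0,0,1,0,50,0,0,1,0,50,0,0,0.4,0,50,0,0,0,0])

```text
time: 11.18
tool_pos: [617.7, -37.8, 31.2]
ee_rot: [[-0.084, 0.996, -0.003], [0.996, 0.084, -0.0], [0.0, -0.003, -1.0]]
wrist_force: [-0.2, 0.8, -1.0]
opening: 59.7
gripper_force: 20.0
```

```bash
python3 k.py top 60 85 618 -37 70 w; python3 k.py wrist 60 85 618 -35 75 w; python3 go.py 618.6,-37.7,19.5,4.9
```

```text
wrist 6678 rect [617.8 -28.3] [60.8 67.8] 4.91 z [63.3 64.4 65.4]
t 11.28 p [620.2 -37.4  33.7] psi 4.85 tilt [ 0.002 -0.   ] open 59.9 g 20.0 q [-0.01  0.65  0.04  1.76 -0.04  0.73  0.13] F [ 0.5 -0.5 -2.1]
618.6,-37.7,19.5,4.9 turn -0.01 shift [-0.004 -0.041  0.355]Traceback (most recent call last):
  File "k.py", line 9, in <module>
    R=cv2.minAreaRect(P[m][:,:2].astype(np.float32));print(n,m.sum(),'rect',np.round(R[0],1),np.round(R[1],1),round(R[2],2),'z',np.percentile(z[m],[5,50,95]).round(1))
                                                                                                                                ~~~~~~~~~~~~~^^^^^^^^^^^^^^^^
    return _quantile_unchecked(
        a, q, axis, out, overwrite_input, method, keepdims, weights)
    return _ureduce(a,
                    func=_quantile_ureduce_func,
    ...<5 lines>...
                    overwrite_input=overwrite_input,
                    method=method)
    r = func(a, **kwargs)
    result = _quantile(arr,
                       quantiles=q,
    ...<2 lines>...
                       out=out,
                       weights=wgt)
    slices_having_nans = np.isnan(arr[-1, ...])
                                  ~~~^^^^^^^^^
IndexError: index -1 is out of bounds for axis 0 with size 0
```

Emit:
servo_tool(series=[50,0.01,0,0.15,0,50,0,0,0.15,0,50,0,0,0.04,0,50,0,0,0,0,78,0,0,0,0,78,0,0,0,0,78,0,0,0,0])

```text
time: 12.15
tool_pos: [619.5, -36.5, 19.1]
ee_rot: [[-0.085, 0.996, 0.0], [0.996, 0.085, -0.0], [-0.0, 0.0, -1.0]]
wrist_force: [0.8, -0.2, 0.6]
opening: 77.6
gripper_force: 0.0
```

Emit:
servo_tool(series=[78,0,0,-0.4,0,78,0,0,-1,0,78,0,0,-1,0,78,0,0,-1,0,78,0,0,-0.8,0,78,-0.5,0,0,0,78,-1,0,0,0,78,-1,0,0,0,78,-0.5,0,0,0,78,0,0,0,0])

```text
time: 13.4
tool_pos: [628.8, -158.2, 186.6]
ee_rot: [[-0.082, 0.997, -0.001], [0.997, 0.082, -0.0], [-0.0, -0.001, -1.0]]
wrist_force: [-0.1, 0.7, -0.1]
opening: 78.0
gripper_force: 0.0
```

```bash
python3 k.py top 44 58 618 -37 60 ; python3 k.py wrist 44 58 618 -35 60; python3 k.py wrist 44 58 608 84 60; python3 k.py top 44 58 608 84 60; python3 go.py 600,200,220,90 602,311,220,90; python3 -c "
from h import *; shot('wrist','w3.png')"
```

```text
top 918 rect [619.6 -34.7] [60.8 84. ] 5.36 z [46.4 50.5 54.3]
wrist 6265 rect [617.9 -35.7] [60.1 83.4] 4.93 z [50.2 51.5 52.8]
top 992 rect [608.8  84.5] [80.9 82.8] 0.45 z [46.4 50.4 54.1]
t 13.6 p [ 629.7 -153.3  186.9] psi 5.06 tilt [-0.     0.002] open 78.3 g 0.0 q [ 0.14  0.5   0.08  1.61 -0.05  1.04  0.32] F [-0.3  0.1 -0.5]
600,200,220,90 turn -16.99 shift [ 0.743  8.834 -0.829]
602,311,220,90 turn -0.0 shift [-0.05   2.775 -0.   ]Traceback (most recent call last):
  File "k.py", line 9, in <module>
    R=cv2.minAreaRect(P[m][:,:2].astype(np.float32));print(n,m.sum(),'rect',np.round(R[0],1),np.round(R[1],1),round(R[2],2),'z',np.percentile(z[m],[5,50,95]).round(1))
                                                                                                                                ~~~~~~~~~~~~~^^^^^^^^^^^^^^^^
    return _quantile_unchecked(
        a, q, axis, out, overwrite_input, method, keepdims, weights)
    return _ureduce(a,
                    func=_quantile_ureduce_func,
    ...<5 lines>...
                    overwrite_input=overwrite_input,
                    method=method)
    r = func(a, **kwargs)
    result = _quantile(arr,
                       quantiles=q,
    ...<2 lines>...
                       out=out,
                       weights=wgt)
    slices_having_nans = np.isnan(arr[-1, ...])
                                  ~~~^^^^^^^^^
IndexError: index -1 is out of bounds for axis 0 with size 0
```

View pics/w3.png

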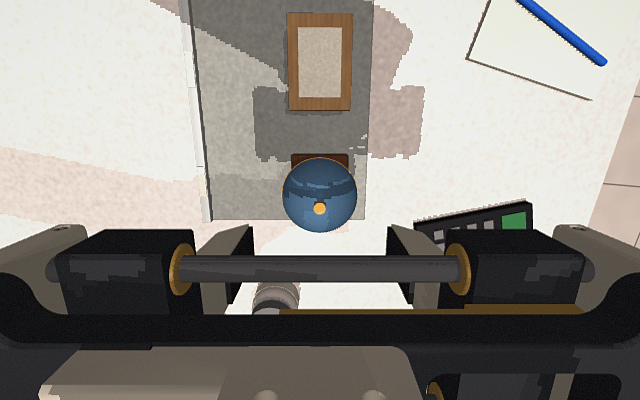

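The carton is down on the board at (319,62) in this view. It is aligned with the rail, with about 1 mm or less error relative to the plinth. Next is the doll.

Emit:
servo_tool(series=[80,0.5,0,-0.4,0,80,1,0,-0.4,0,80,1,0,0,0,80,1,0,0,0,80,1,0,0,0,80,1,0.1,0,0,80,1,0.1,0,0,80,1,0.1,0,0,80,1,0,0,0,80,1,0,0,0])

```text
time: 14.9
tool_pos: [608.0, 227.5, 220.7]
ee_rot: [[-0.088, 0.996, 0.001], [0.996, 0.088, 0.001], [0.001, 0.001, -1.0]]
wrist_force: [1.0, 0.1, 0.2]
opening: 80.0
gripper_force: 0.0
```

Emit:
servo_tool(series=[80,1,0,0,0,80,0.7,0,0,0,80,0.3,0,0,-1,80,0,0,0,-1,80,0,0,0,-1,80,0,0,0,-1,80,0,0,0,-1,80,0,0,0,-1,80,0,0,0,-1,80,0,0,0,-1])

```text
time: 16.15
tool_pos: [601.0, 305.8, 220.7]
ee_rot: [[-0.709, 0.705, 0.001], [0.705, 0.709, 0.001], [0.0, 0.001, -1.0]]
wrist_force: [1.0, 0.4, 0.6]
opening: 79.9
gripper_force: 0.0
```

Emit:
servo_tool(series=[80,0,0,0,-1,80,0,0,0,-1,80,0,0,0,-1,80,0,0,0,-1,80,0,0,0,-1,80,0,0,0,-1,80,0,0,0,-1,80,0,0,0,-1,80,0,0,0,-1,80,0,0,0,0])

```text
time: 17.4
tool_pos: [601.3, 305.3, 220.4]
ee_rot: [[-1.0, 0.001, 0.001], [0.001, 1.0, 0.001], [-0.001, 0.001, -1.0]]
wrist_force: [0.7, -0.5, 0.8]
opening: 80.3
gripper_force: 0.0
```

```bash
python3 -c "
from h import *; shot('wrist','w4.png')"; python3 k.py wrist 52 80 602 311 35 w;python3 k.py wrist 10 80 602 311 35 w; python3 go.py 602,311,5,95
```

```text
wrist 632 rect [601.5 311.7] [31.8 31.7] 89.43 z [58.3 67.4 70.4]
wrist 1133 rect [600.5 311.6] [44.8 43.3] 0.8 z [35.2 59.3 69.8]
t 17.55 p [601.8 304.3 219.8] psi 89.87 tilt [0.001 0.   ] open 79.8 g 0.0 q [-0.26  0.54 -0.35  1.49  0.2   1.14  0.92] F [-0.7 -0.2  0.4]
602,311,5,95 turn -1.03 shift [-0.019  0.167  5.371]
```

View pics/w4.png

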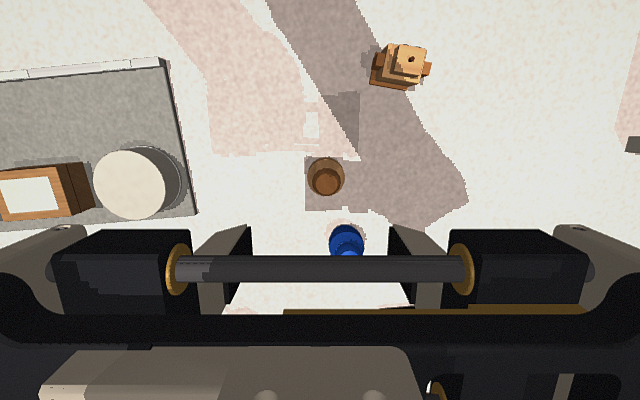

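The doll is at (325,178), the blue look-alike at (345,240) and the toy robot at (402,65). The finger axis (image horizontal) keeps clear of the look-alike.

Emit:
servo_tool(series=[80,0,0.09,0.3,0,80,0,0.09,0.8,0,80,0,0,1,0,80,0,0,0.8,0,80,0,0,0,0])

```text
time: 18.18
tool_pos: [599.5, 309.2, 99.1]
ee_rot: [[-1.0, 0.002, -0.007], [0.002, 1.0, -0.003], [0.007, -0.003, -1.0]]
wrist_force: [-0.6, 0.2, 0.3]
opening: 80.1
gripper_force: 0.0
```

```bash
python3 go.py 601.5,311.7,5,90
```

```text
t 18.18 p [599.5 309.2  99.1] psi 89.89 tilt [-0.007 -0.003] open 80.1 g 0.0 q [-0.29  0.67 -0.33  1.57  0.25  0.95  0.87] F [-0.6  0.2  0.3]
601.5,311.7,5,90 turn -0.02 shift [-0.049  0.062  2.353]
```

Emit:
servo_tool(series=[80,-0.03,0.03,0.9,0,80,0,0,0.9,0,80,0,0,0.55,0,80,0,0,0,0,35,0,0,0,0,35,0,0,0,0,35,0,0,0,0,35,0,0,0,0,35,0,0,0,0], force=15)

```text
time: 19.3
tool_pos: [603.9, 312.0, 9.8]
ee_rot: [[-1.0, 0.002, 0.001], [0.002, 1.0, 0.0], [-0.001, 0.0, -1.0]]
wrist_force: [-0.7, -0.7, 3.2]
opening: 45.6
gripper_force: 15.0
```

```bash
python3 go.py 601,311,190,90 601,311,190,45 618.5,-35.6,190,45
```

```text
t 19.3 p [603.9 312.    9.8] psi 89.89 tilt [0.001 0.   ] open 45.6 g 15.0 q [-0.31  0.79 -0.29  1.6   0.29  0.8   0.84] F [-0.7 -0.7  3.2]
601,311,190,90 turn -0.02 shift [ 0.072 -0.024 -4.505]
601,311,190,45 turn 9.0 shift [ 0.  0. -0.]
618.5,-35.6,190,45 turn -0.0 shift [-6.436 -5.818 -0.   ]
```

Emit:
servo_tool(series=[35,0,0,-0.4,0,35,0,0,-0.9,0,35,0,0,-1,1,35,0,0,-1,1,35,0,0,-0.9,1,35,0,0,-0.3,1,35,0,0,0,1,35,0,0,0,1,35,0,0,0,1,35,0,0,0,1])

```text
time: 20.55
tool_pos: [603.2, 311.8, 189.9]
ee_rot: [[-0.763, 0.646, -0.0], [0.646, 0.763, 0.0], [0.0, 0.0, -1.0]]
wrist_force: [-0.8, 0.2, -0.1]
opening: 45.6
gripper_force: 15.0
```

Emit:
servo_tool(series=[35,-0.4,-0.36,0,1,35,-0.8,-0.7,0,0,35,-0.9,-0.8,0,0,35,-0.9,-0.8,0,0,35,-0.9,-0.8,0,0,35,-0.9,-0.8,0,0,35,-0.8,-0.8,0,0,35,-0.5,-0.5,0,0,35,-0.2,-0.2,0,0,35,0,0,0,0])

```text
time: 21.8
tool_pos: [620.0, -29.2, 189.5]
ee_rot: [[-0.705, 0.709, 0.0], [0.709, 0.705, 0.0], [0.0, 0.0, -1.0]]
wrist_force: [-0.9, 0.1, -1.1]
opening: 45.5
gripper_force: 15.0
```

```bash
python3 go.py 618.5,-35.6,100,45
```

```text
t 21.8 p [620.  -29.2 189.5] psi 44.85 tilt [0. 0.] open 45.5 g 15.0 q [ 0.08  0.45 -0.1   1.67  0.05  1.02  0.74] F [-0.9  0.1 -1.1]
618.5,-35.6,100,45 turn -0.03 shift [-0.087 -0.14   2.237]
```

Emit:
servo_tool(series=[35,-0.05,-0.08,0.4,0,35,-0.04,-0.06,0.9,0,35,0,0,0.9,0,35,0,0,0.5,0,35,0,0,0.1,0,35,0,0,0,0,35,0,0,0,0])

```text
time: 22.68
tool_pos: [619.8, -35.6, 78.6]
ee_rot: [[-0.706, 0.708, 0.003], [0.708, 0.706, -0.0], [-0.002, 0.002, -1.0]]
wrist_force: [0.7, 0.1, -0.9]
opening: 45.5
gripper_force: 15.0
```

```bash
sed -i 's/^R=cv2/if not m.any(): print("none"); sys.exit()\nR=cv2/' k.py; python3 go.py 618.5,-35.6,60,45;  python3 k.py wrist 112 150 618 -35 40 w; python3 k.py wrist 44 56 618 -35 60; python3 -c "
from h import *; shot('wrist','w5.png'); shot('side','s5.png')"; python3 go.py
```

```text
t 22.68 p [619.8 -35.6  78.6] psi 44.9 tilt [ 0.003 -0.   ] open 45.5 g 15.0 q [ 0.08  0.59 -0.09  1.75  0.07  0.81  0.74] F [ 0.7  0.1 -0.9]
618.5,-35.6,60,45 turn -0.02 shift [ 0.025 -0.023  0.464]
wrist 3005 rect [614.7 -31.7] [67.4 28.5] 49.67 z [112.9 135.8 139.3]
wrist 4812 rect [617.6 -31.1] [60.1 75.2] 4.93 z [50.2 51.5 52.6]
t 22.88 p [619.2 -35.8  78. ] psi 44.88 tilt [ 0.001 -0.   ] open 45.5 g 15.0 q [ 0.08  0.59 -0.09  1.75  0.07  0.81  0.74] F [-0.5 -0.2 -0.8]
```

View pics/w5.png

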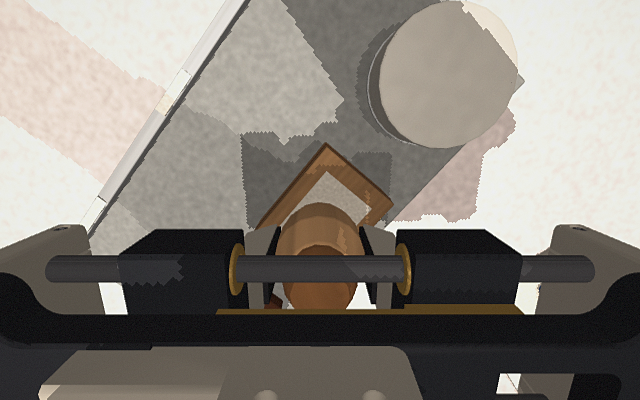

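The held doll is at (320,250), over the carton lid whose corner is at (325,145). I'll measure its in-hand offset from the front of the belly.

```bash
cat > d.py <<'E'
from h import *
s=read_state();c=shot('wrist');P=cloud(c);R=np.array(s['ee_rot']).reshape(3,3)
h=cv2.cvtColor(c['img'],cv2.COLOR_RGB2HSV)
q=(P-s['tool_pos'])@R   # tool coords
m=(h[...,1]>80)&(h[...,0]<25)
for a,b in [(3,8),(8,13),(13,18),(18,24)]:
    k=m&(-q[...,2]>a)&(-q[...,2]<b)&(np.hypot(q[...,0],q[...,1])<45)
    if k.sum()>5: print(a,b,k.sum(),'x',np.percentile(q[k][:,0],[50,95,99]).round(1),'y',np.percentile(q[k][:,1],[2,50,98]).round(1))
k=m&(-q[...,2]>48)&(np.hypot(q[...,0],q[...,1])<45)
print('head',k.sum(),'x',np.percentile(q[k][:,0],[1,50,99]).round(1),'y',np.percentile(q[k][:,1],[2,50,98]).round(1),'z',np.percentile(-q[k][:,2],[50,99]))
E
python3 d.py
```

```text
3 8 94 x [23.1 24.4 24.7] y [-21.8  -0.6  21.5]
8 13 191 x [22.3 24.6 24.8] y [-21.6  -0.9  21.5]
13 18 208 x [22.7 24.5 24.7] y [-20.6  -1.4  18. ]
18 24 287 x [22.4 24.5 24.8] y [-21.5  -1.4  18.4]
head 4807 x [-3.  21.8 34.3] y [-25.9   1.9  36.7] z [ 84.67913474 100.53316917]
```

Emit:
servo_tool(series=[35,-0.02,-0.015,0.15,0,35,0,0,0.2,0,35,0,0,0.1,0,35,0,0,0.01,0,66,0,0,0,0,66,0,0,0,0,66,0,0,0,0])

```text
time: 23.8
tool_pos: [618.6, -36.7, 58.4]
ee_rot: [[-0.706, 0.708, -0.0], [0.708, 0.706, 0.0], [0.0, -0.0, -1.0]]
wrist_force: [0.1, 0.6, -1.2]
opening: 65.5
gripper_force: 0.0
```

Emit:
servo_tool(series=[66,0,0,-0.3,0,66,0,0,-0.8,0,66,0,0,-1,0,66,0,0,-1,0,66,0,0,-1,0,66,0.5,0.5,0,1,66,0.8,0.8,0,1,66,0.8,0.8,0,1,66,0.5,0.5,0,1,66,0,0,0,1])

```text
time: 25.05
tool_pos: [638.1, 113.1, 223.5]
ee_rot: [[-0.343, 0.939, 0.001], [0.939, 0.343, 0.002], [0.002, 0.002, -1.0]]
wrist_force: [-0.4, 0.4, -0.1]
opening: 66.0
gripper_force: 0.0
```

```bash
python3 k.py top 105 130 618 -35 35;  python3 k.py top 44 56 618 -35 60; python3 k.py wrist 105 130 618 -35 35;python3 k.py wrist 44 56 618 -35 60; python3 -c "
from h import *; c=shot('wrist','w6.png')"; python3 k.py wrist 55 76 479 386 45 ; python3 go.py 480,386,200,-10
```

```text
top 163 rect [617.4 -35.8] [30.1 30.3] 46.71 z [108.2 115.7 121. ]
top 584 rect [619.5 -34.8] [60.4 84. ] 4.88 z [46.6 50.4 54. ]
wrist 437 rect [613.  -30.1] [31.9 19. ] 24.38 z [107.4 115.4 120.2]
wrist 461 rect [626.  -34.2] [43.5 85.2] 5.76 z [45.9 51.2 52.5]
none
t 25.35 p [638.2 107.7 223. ] psi 19.9 tilt [ 0. -0.] open 65.7 g 0.0 q [-0.17  0.47 -0.06  1.57  0.03  1.1   0.12] F [ 0.8 -0.4 -0.5]
480,386,200,-10 turn 5.98 shift [ 6.166 -5.103  0.576]
```

View pics/w6.png

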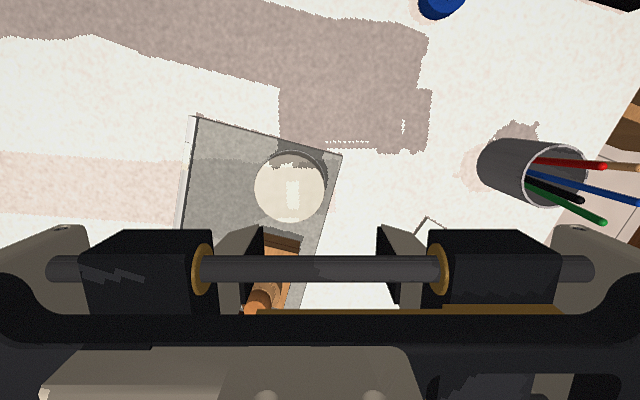

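The doll stands on the carton at (265,285); the plinth is clear at (290,187). Next is the toy robot.

Emit:
servo_tool(series=[80,0,0,0,1,80,0,0,0,1,80,0,0,0,1,80,0,0,0,1,80,0,0,0,1,80,0,0,0,1])

```text
time: 26.1
tool_pos: [638.1, 107.7, 222.9]
ee_rot: [[0.179, 0.984, 0.0], [0.984, -0.179, 0.0], [0.0, 0.0, -1.0]]
wrist_force: [0.7, 0.7, -0.2]
opening: 79.9
gripper_force: 0.0
```

Emit:
servo_tool(series=[80,0.4,-0.3,0,0,80,0.9,-0.7,0,0,80,0.9,-0.8,0,0,80,0.9,-0.8,0,0,80,0.9,-0.8,0,0,80,0.9,-0.8,0,0,80,0.7,-0.6,0,0,80,0.4,-0.3,0,0,80,0,0,0,0,80,0,0,0,0])

```text
time: 27.35
tool_pos: [480.7, 378.7, 222.7]
ee_rot: [[0.177, 0.984, 0.001], [0.984, -0.177, -0.001], [-0.001, 0.001, -1.0]]
wrist_force: [1.0, 0.0, -0.1]
opening: 79.9
gripper_force: 0.0
```

```bash
python3 -c "
from h import *; c=shot('wrist','w7.png')"; for b in "52 66" "66 84" "30 84"; do python3 k.py wrist $b 479 386 45; done; python3 k.py top 52 66 479 386 45; python3 k.py top 66 84 479 386 45; python3 go.py 479.5,386,29,-10
```

```text
wrist 572 rect [478.2 390.1] [55.8 31.7] 80.3 z [58.1 60.9 62.4]
wrist 601 rect [477.9 389.9] [26.6 24.6] 79.99 z [74.7 81.2 82.5]
wrist 1217 rect [478.1 390.4] [55.6 31.4] 80.2 z [53.7 66.1 82.2]
top 140 rect [479.4 390. ] [56.5 32.2] 80.86 z [55.6 59.7 63.5]
top 137 rect [479.6 386.5] [33.6 27.9] 85.08 z [69.5 79.9 82.7]
t 27.65 p [480.1 379.6 222.7] psi -10.2 tilt [ 0. -0.] open 80.2 g 0.0 q [-0.67  0.4  -0.05  1.67  0.02  1.07 -0.91] F [-0.2  0.1 -0.1]
479.5,386,29,-10 turn -0.04 shift [ 0.155 -0.042  4.843]
```

View pics/w7.png

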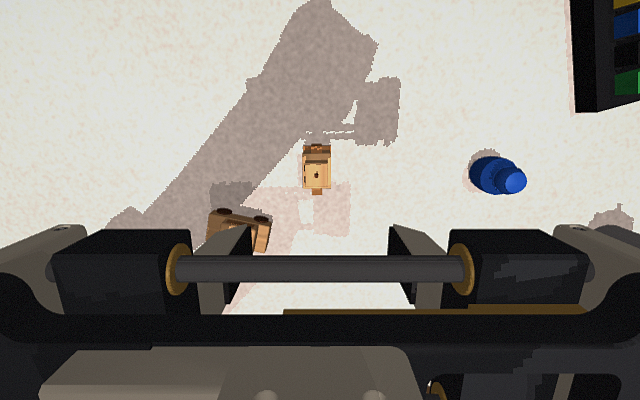

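The toy robot is at (317,175), upright, with its arms perpendicular to the finger axis. The car is at (240,225) and the look-alike at (500,175), clear of the path.

Emit:
servo_tool(series=[80,0.13,-0.04,0.3,0,80,0.12,-0.04,0.8,0,80,0,0,0.9,0,80,0,0,0.5,0,80,0,0,0,0,80,0,0,0,0])

```text
time: 28.4
tool_pos: [478.7, 391.6, 123.8]
ee_rot: [[0.176, 0.984, 0.001], [0.984, -0.176, 0.001], [0.001, 0.001, -1.0]]
wrist_force: [-0.6, 0.8, 0.3]
opening: 79.9
gripper_force: 0.0
```

```bash
python3 go.py 478.4,390,31,-9.8
```

```text
t 28.4 p [478.7 391.6 123.8] psi -10.11 tilt [0.001 0.001] open 79.9 g 0.0 q [-0.69  0.52 -0.05  1.73  0.03  0.89 -0.93] F [-0.6  0.8  0.3]
478.4,390,31,-9.8 turn -0.06 shift [-4.100e-02 -2.000e-03  2.319e+00]
```

Emit:
servo_tool(series=[80,-0.02,0,0.8,-0.05,80,0,0,0.9,0,80,0,0,0.6,0,80,0,0,0,0,24,0,0,0,0,24,0,0,0,0,24,0,0,0,0,24,0,0,0,0,24,0,0,0,0,24,0,0,0,0], force=15)

```text
time: 29.65
tool_pos: [478.0, 390.2, 30.8]
ee_rot: [[0.171, 0.985, 0.0], [0.985, -0.171, 0.0], [0.0, 0.0, -1.0]]
wrist_force: [0.8, -0.3, 0.7]
opening: 32.1
gripper_force: 15.0
```

```bash
python3 go.py 478,390,200,-9.8 608.3,84,200,-9.8
```

```text
t 29.65 p [478.  390.2  30.8] psi -9.86 tilt [0. 0.] open 32.1 g 15.0 q [-0.69  0.65 -0.05  1.77  0.05  0.72 -0.94] F [ 0.8 -0.3  0.7]
478,390,200,-9.8 turn -0.01 shift [-0.005 -0.    -4.229]
608.3,84,200,-9.8 turn -0.0 shift [-6.984  4.512 -0.   ]
```

Emit:
servo_tool(series=[24,0,0,-0.4,0,24,0,0,-0.9,0,24,0,0,-1,0,24,0,0,-1,0,24,0,0,-0.7,0,24,-0.4,0.2,-0.2,0,24,-0.8,0.5,0,0,24,-0.9,0.6,0,0,24,-0.9,0.6,0,0,24,-0.9,0.6,0,0])

```text
time: 30.9
tool_pos: [549.5, 215.9, 197.7]
ee_rot: [[0.172, 0.985, -0.002], [0.985, -0.172, -0.001], [-0.002, -0.001, -1.0]]
wrist_force: [0.2, -0.3, -1.5]
opening: 31.6
gripper_force: 15.0
```

Emit:
servo_tool(series=[24,-0.9,0.6,0,0,24,-0.9,0.6,0,0,24,-0.8,0.5,0,0,24,-0.4,0.3,0,0,24,0,0,0.4,0,24,0,0,0.9,0,24,0,0,0.8,0,24,0,0,0.2,0,24,0,0,0,0,24,0,0,0,0])

```text
time: 32.15
tool_pos: [608.9, 88.2, 108.0]
ee_rot: [[0.171, 0.985, 0.002], [0.985, -0.171, 0.001], [0.001, 0.002, -1.0]]
wrist_force: [-0.3, -0.8, 0.5]
opening: 31.6
gripper_force: 15.0
```

```bash
python3 -c "
from h import *; c=shot('wrist','w8.png')"; python3 go.py 608.3,84,81,-9.8; python3 k.py wrist 95 165 608 84 36 w; python3 k.py wrist 44 56 608 84 45; python3 go.py
```

```text
t 32.2 p [609.   88.  108.1] psi -9.83 tilt [0.002 0.001] open 32.0 g 15.0 q [-0.22  0.54  0.04  1.75 -0.03  0.85 -0.33] F [-0.7  0.7 -1.2]
608.3,84,81,-9.8 turn -0.01 shift [-0.102 -0.001  0.679]
wrist 4939 rect [609.3  92. ] [48.7 35.6] 80.94 z [114.5 139.1 159.3]
wrist 3637 rect [610.2  98.5] [53.8 83.2] 80.44 z [49.9 51.3 52.4]
t 32.3 p [608.8  87.7 108. ] psi -9.86 tilt [0.002 0.001] open 31.7 g 15.0 q [-0.22  0.54  0.04  1.75 -0.03  0.85 -0.33] F [-0.4  1.  -0.8]
```

View pics/w8.png

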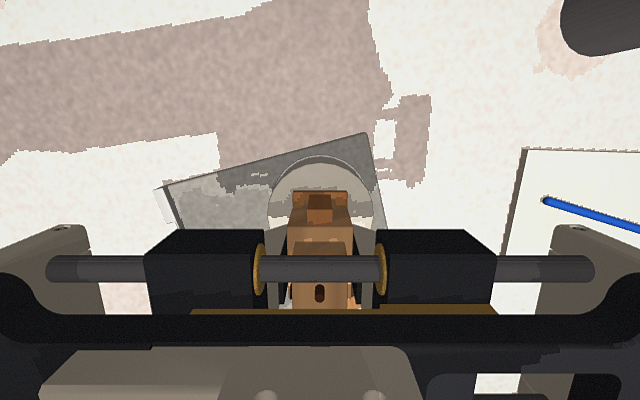

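The held toy robot is at (322,250) above the plinth at (320,200). I'll check its in-hand offset along tool x.

```bash
sed -i 's/\[(3,8),(8,13),(13,18),(18,24)\]/[(-30,-22),(-20,-8),(-5,5),(5,15),(15,28),(31,48)]/' d.py; python3 d.py; python3 go.py
```

```text
-30 -22 482 x [20.3 22.9 23.1] y [-18.   -0.7  16.6]
-20 -8 33 x [17.8 18.  18.1] y [-10.5   6.6   9.1]
-5 5 200 x [19.9 28.  28.2] y [-15.9   0.7  14.2]
5 15 302 x [20.  28.  28.1] y [-15.8  -1.   14.3]
15 28 611 x [20.1 28.1 28.3] y [-15.7  -0.5  14.5]
31 48 1014 x [12.9 17.8 19.4] y [-15.3  -0.9  14. ]
head 4470 x [-10.   21.   33.4] y [-30.    2.9  37.4] z [ 88.22452594 100.55466904]
t 32.35 p [608.7  87.6 107.8] psi -9.86 tilt [0.002 0.   ] open 31.8 g 15.0 q [-0.22  0.54  0.04  1.75 -0.03  0.85 -0.33] F [-0.1 -0.3 -1.1]
```

Emit:
servo_tool(series=[24,-0.05,0,0.2,0,24,-0.045,0,0.3,0,24,0,0,0.13,0,24,0,0,0.04,0,24,0,0,0,0])

```text
time: 32.98
tool_pos: [606.3, 83.1, 80.3]
ee_rot: [[0.172, 0.985, -0.002], [0.985, -0.172, -0.001], [-0.001, -0.002, -1.0]]
wrist_force: [-4.4, -1.7, 8.4]
opening: 31.6
gripper_force: 15.0
```

```bash
python3 go.py 608.2,84,81,-9.8
```

```text
t 32.98 p [606.3  83.1  80.3] psi -9.88 tilt [-0.002 -0.001] open 31.6 g 15.0 q [-0.21  0.57  0.04  1.77 -0.03  0.8  -0.33] F [-4.4 -1.7  8.4]
608.2,84,81,-9.8 turn -0.02 shift [ 0.031  0.043 -0.018]
```

Emit:
servo_tool(series=[24,0,0,-0.05,0,24,0,0,0,0,24,0,0,0,0])

```text
time: 33.35
tool_pos: [607.2, 83.8, 81.5]
ee_rot: [[0.171, 0.985, -0.0], [0.985, -0.171, 0.0], [-0.0, -0.0, -1.0]]
wrist_force: [0.0, -0.1, -0.9]
opening: 31.8
gripper_force: 15.0
```

```bash
python3 go.py 608.2,84,81,-9.8;python3 d.py|head -1; python3 go.py 608.2,84,81,-9.8
```

```text
t 33.35 p [607.2  83.8  81.5] psi -9.85 tilt [-0.  0.] open 31.8 g 15.0 q [-0.21  0.57  0.04  1.77 -0.03  0.8  -0.33] F [ 0.  -0.1 -0.9]
608.2,84,81,-9.8 turn -0.01 shift [0.01  0.023 0.013]
-30 -22 472 x [20.4 22.8 22.9] y [-18.1  -0.4  16.5]
t 33.4 p [607.2  83.8  81.6] psi -9.85 tilt [-0.  0.] open 32.1 g 15.0 q [-0.21  0.57  0.04  1.77 -0.03  0.8  -0.33] F [-0.1 -0.3 -1.2]
608.2,84,81,-9.8 turn -0.01 shift [0.01  0.023 0.015]
```

Emit:
servo_tool(series=[24,0.01,0.025,0,0,24,0,0,0.02,0,24,0,0,0,0,60,0,0,0,0,60,0,0,0,0,60,0,0,0,0,60,0,0,-0.4,0,60,0,0,-1,0,80,0,0,-1,0,80,0,0,-1,0])

```text
time: 34.65
tool_pos: [608.5, 83.9, 219.8]
ee_rot: [[0.171, 0.985, 0.001], [0.985, -0.171, 0.0], [0.001, 0.001, -1.0]]
wrist_force: [0.5, 0.1, 0.4]
opening: 75.4
gripper_force: 0.0
```

```bash
python3 go.py 420,270,220,-25
```

```text
t 34.65 p [608.5  83.9 219.8] psi -9.86 tilt [0.001 0.   ] open 75.4 g 0.0 q [-0.22  0.41  0.05  1.67 -0.02  1.07 -0.33] F [0.5 0.1 0.4]
420,270,220,-25 turn 3.03 shift [ 2.224e+00 -6.238e+00 -6.000e-03]
```

Emit:
servo_tool(series=[91,0,0,0,1,91,0,-0.4,0,1,91,0.3,-0.9,0,1,91,0.35,-0.95,0,0,91,0.35,-0.95,0,0,91,0.35,-0.95,0,0,91,0.35,-0.95,0,0,91,0.35,-0.95,0,0,91,0.35,-0.95,0,0,91,0.2,-0.9,0,0])

```text
time: 35.9
tool_pos: [361.5, 307.4, 218.5]
ee_rot: [[0.42, 0.908, 0.002], [0.908, -0.42, 0.002], [0.002, 0.001, -1.0]]
wrist_force: [-1.5, -0.4, 0.6]
opening: 91.0
gripper_force: 0.0
```

Emit:
servo_tool(series=[91,0,-0.2,0,0,91,0,0,0,0,91,0,0,0,0])

```text
time: 36.28
tool_pos: [356.3, 308.4, 217.5]
ee_rot: [[0.422, 0.906, 0.001], [0.906, -0.422, 0.0], [0.0, 0.001, -1.0]]
wrist_force: [1.4, 0.2, 0.5]
opening: 91.3
gripper_force: 0.0
```

```bash
python3 -c "
from h import *; c=shot('wrist','w9.png')"; python3 k.py wrist 40 55 363 318 50 w;python3 k.py wrist 19 55 363 318 60 w; python3 k.py top 20 35 363 318 50 w;  python3 k.py top 70 140 608 84 45; python3 go.py 361,319,220,-25
```

```text
wrist 1326 rect [362.9 319.2] [40.  43.4] 66.34 z [46.3 48.2 49.5]
wrist 2353 rect [359.4 320.5] [43.9 79.7] 66.59 z [26.6 47.  49.3]
top 229 rect [359.8 318.5] [38.  79.5] 66.28 z [22.  27.2 31.7]
top 336 rect [608.4  84.4] [56.  32.1] 80.05 z [ 91.8 112.5 132.7]
t 36.52 p [355.5 308.8 217.1] psi -24.94 tilt [-0. -0.] open 91.1 g 0.0 q [-0.7   0.16 -0.08  2.    0.02  0.97 -1.22] F [-0.3  0.4 -0.7]
361,319,220,-25 turn 0.01 shift [ 0.288  0.016 -0.073]
```

View pics/w9.png

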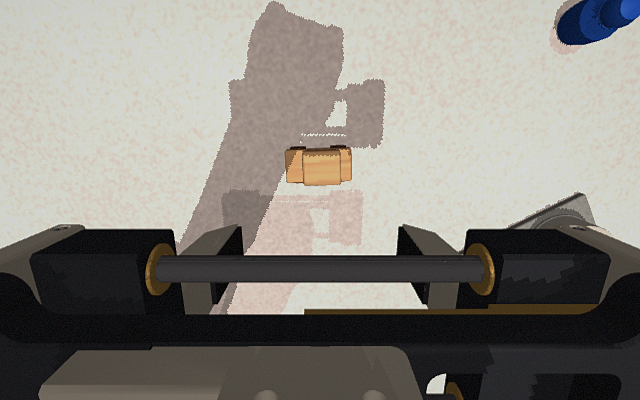

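The car is at (320,167), with its cabin offset slightly right. The toy robot stands 0.4 mm from the plinth centre in the top view. I'll grip the car end to end so the gripper body clears the doll when placing.

Emit:
servo_tool(series=[91.8,0.15,-0.02,0.4,-0.29,91.8,0.16,-0.016,1,0,91.8,0,0,1,0,91.8,0,0,1,0,91.8,0,0,0.4,0,91.8,0,0,0,0,91.8,0,0,0,0])

```text
time: 37.4
tool_pos: [359.5, 322.1, 66.1]
ee_rot: [[0.397, 0.918, 0.001], [0.918, -0.397, 0.001], [0.002, 0.001, -1.0]]
wrist_force: [0.3, -0.1, -0.6]
opening: 92.0
gripper_force: 0.0
```

```bash
python3 go.py 359.2,320.6,3,-23.5; python3 k.py wrist 19 55 363 318 60 w;python3 k.py wrist 42 55 363 318 60 w; python3 go.py 359.2,320.6,3,-23.5
```

```text
t 37.4 p [359.5 322.1  66.1] psi -23.4 tilt [0.001 0.001] open 92.0 g 0.0 q [-0.72  0.41 -0.08  2.09  0.05  0.63 -1.24] F [ 0.3 -0.1 -0.6]
359.2,320.6,3,-23.5 turn 0.02 shift [-0.038  0.007  1.578]
wrist 6757 rect [360.  321.5] [42.1 79.8] 67.07 z [25.7 47.  49.1]
wrist 3746 rect [363.8 320.1] [38.7 44. ] 66.26 z [46.1 48.2 49.3]
t 37.5 p [359.7 322.2  66.5] psi -23.41 tilt [0.002 0.002] open 91.9 g 0.0 q [-0.72  0.41 -0.08  2.09  0.05  0.63 -1.24] F [-0.4  0.6  0.8]
359.2,320.6,3,-23.5 turn 0.02 shift [-0.042  0.004  1.588]
```

Emit:
servo_tool(series=[91.8,-0.01,0.015,0.4,0,91.8,0,0,0.6,0,91.8,0,0,0.4,0,91.8,0,0,0.15,0,91.8,0,0,0,0,70,0,0,0,0,70,0,0,0,0,70,0,0,0,0,70,0,0,0,0], force=15)

```text
time: 38.62
tool_pos: [359.6, 321.1, 3.7]
ee_rot: [[0.397, 0.918, 0.001], [0.918, -0.397, 0.001], [0.001, 0.0, -1.0]]
wrist_force: [-0.3, -0.4, 4.7]
opening: 79.9
gripper_force: 15.0
```

```bash
python3 go.py 359,322,150,-23.5 490,150,150,-85.1 538.8,-42.2,150,-85.1
```

```text
t 38.62 p [359.6 321.1   3.7] psi -23.41 tilt [0.001 0.001] open 79.9 g 15.0 q [-0.73  0.54 -0.07  2.11  0.07  0.5  -1.26] F [-0.3 -0.4  4.7]
359,322,150,-23.5 turn 0.02 shift [ 0.015 -0.023 -3.658]
490,150,150,-85.1 turn 12.32 shift [ 2.896  4.564 -0.   ]
538.8,-42.2,150,-85.1 turn -0.0 shift [ 0.805  4.892 -0.   ]
```

Emit:
servo_tool(series=[70,0,0,-0.4,0,70,0,0,-0.9,0,70,0,0,-1,0,70,0,0,-1,0,70,-0.3,0.3,-0.4,0,70,-0.7,0.8,0,0,70,-0.8,0.9,0,0,70,-0.8,0.9,0,0,70,-0.8,0.9,0,0,70,-0.8,0.9,0,0])

```text
time: 39.88
tool_pos: [465.1, 90.4, 152.0]
ee_rot: [[0.397, 0.918, 0.0], [0.918, -0.397, 0.001], [0.001, 0.0, -1.0]]
wrist_force: [-0.1, 0.9, -0.7]
opening: 79.9
gripper_force: 15.0
```

Emit:
servo_tool(series=[70,-0.8,0.9,0,0,70,-0.8,0.9,0,0,70,-0.5,0.6,0,1,70,-0.2,0.3,0,1,70,0,0,0,1,70,0,0,0,1,70,0,0,0,1,70,0,0,0,1,70,0,0,0,1,70,0,0,0,1])

```text
time: 41.12
tool_pos: [526.1, -35.1, 151.3]
ee_rot: [[0.897, 0.443, -0.001], [0.443, -0.897, 0.001], [-0.0, -0.001, -1.0]]
wrist_force: [0.4, 0.1, -1.7]
opening: 79.7
gripper_force: 15.0
```

Emit:
servo_tool(series=[70,0,0,0,1,70,0,0,0,1,70,0,0,0,1,70,0,0,0,1,70,0,0,0,0.3,70,0,0,0,0])

```text
time: 41.88
tool_pos: [526.3, -35.6, 151.2]
ee_rot: [[0.996, 0.089, -0.0], [0.089, -0.996, 0.0], [-0.0, -0.0, -1.0]]
wrist_force: [-0.2, 0.3, 0.1]
opening: 79.6
gripper_force: 15.0
```

```bash
python3 go.py 538.8,-42.2,60,-85.1
```

```text
t 41.88 p [526.3 -35.6 151.2] psi -84.88 tilt [-0.  0.] open 79.6 g 15.0 q [-0.27  0.36  0.34  1.95 -0.16  0.86 -1.32] F [-0.2  0.3  0.1]
538.8,-42.2,60,-85.1 turn 0.04 shift [0.297 0.19  2.281]
```

Emit:
servo_tool(series=[70,0.15,0.1,0.4,0.04,70,0.135,0.09,0.8,0,70,0,0,0.9,0,70,0,0,0.6,0,70,0,0,0.1,0,70,0,0,0,0,70,0,0,0,0])

```text
time: 42.75
tool_pos: [539.5, -42.9, 40.1]
ee_rot: [[0.996, 0.085, 0.002], [0.085, -0.996, 0.0], [0.002, 0.0, -1.0]]
wrist_force: [-0.3, 0.4, -1.1]
opening: 79.9
gripper_force: 15.0
```

```bash
python3 -c "
from h import *; c=shot('side','s10.png')"; python3 go.py 538.3,-42.2,13.7,-85.1;  python3 k.py wrist 44 54 618 -35 60;  python3 d.py; python3 go.py 538.3,-42.2,13.7,-85.1
```

```text
t 42.8 p [539.4 -42.8  40.2] psi -85.11 tilt [0.002 0.   ] open 80.0 g 15.0 q [-0.2   0.55  0.29  1.97 -0.25  0.65 -1.24] F [ 0.4  0.4 -0.5]
538.3,-42.2,13.7,-85.1 turn -0.0 shift [-0.027 -0.018  0.661]
wrist 10554 rect [603.5 -36.8] [90.4 84.5] 4.89 z [50.2 51.4 52.5]
-5 5 145 x [21.5 21.8 21.9] y [-32.  -15.9  32.1]
5 15 823 x [20.8 21.8 21.9] y [-36.2   1.5  37.6]
15 28 3940 x [15.2 20.1 21.5] y [-38.  -18.3  39.3]
31 48 5202 x [12.6 19.9 20.2] y [-16.    4.6  25.1]
head 1278 x [20.3 21.3 30.3] y [-15.8  13.4  38.5] z [ 94.21380514 100.95094552]
t 42.9 p [539.2 -42.7  40. ] psi -85.1 tilt [0.002 0.   ] open 80.0 g 15.0 q [-0.2   0.55  0.29  1.97 -0.25  0.65 -1.24] F [ 0.  -1.  -0.5]
538.3,-42.2,13.7,-85.1 turn -0.0 shift [-0.021 -0.015  0.659]
```

View pics/s10.png

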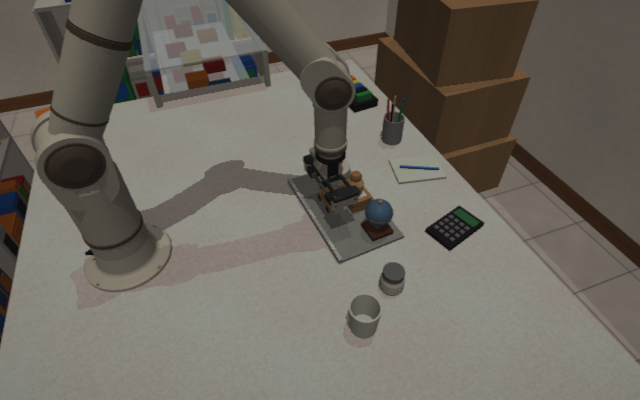

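The doll and carton stand at (355,187), with the car held in front of them at (330,205). The in-hand offset is about zero (wheels at x=21.9). I'll lower the car.

Emit:
servo_tool(series=[70,-0.012,-0.012,0.2,0,70,0,0,0.3,0,70,0,0,0.12,0,70,0,0,0.02,0,70,0,0,0,0])

```text
time: 43.52
tool_pos: [537.0, -42.1, 13.2]
ee_rot: [[0.996, 0.085, -0.002], [0.085, -0.996, 0.001], [-0.002, -0.001, -1.0]]
wrist_force: [-2.4, 0.6, 3.8]
opening: 79.9
gripper_force: 15.0
```

```bash
python3 go.py 538.7,-42.3,13.7,-85.1
```

```text
t 43.52 p [537.  -42.1  13.2] psi -85.11 tilt [-0.002  0.001] open 79.9 g 15.0 q [-0.18  0.6   0.27  1.98 -0.27  0.6  -1.23] F [-2.4  0.6  3.8]
538.7,-42.3,13.7,-85.1 turn -0.0 shift [ 0.042  0.008 -0.013]
```

Emit:
servo_tool(series=[70,0,0,-0.05,0,70,0.02,0,0,0,70,0,0,0,0,70,0,0,0,0])

```text
time: 44.02
tool_pos: [538.7, -42.3, 15.4]
ee_rot: [[0.996, 0.085, -0.0], [0.085, -0.996, -0.0], [-0.0, 0.0, -1.0]]
wrist_force: [-1.0, -0.2, -1.2]
opening: 80.1
gripper_force: 15.0
```

```bash
python3 go.py 538.7,-42.3,13.7,-85.1
```

```text
t 44.02 p [538.7 -42.3  15.4] psi -85.11 tilt [-0. -0.] open 80.1 g 15.0 q [-0.19  0.6   0.27  1.98 -0.27  0.6  -1.23] F [-1.  -0.2 -1.2]
538.7,-42.3,13.7,-85.1 turn -0.0 shift [-0.     0.001  0.043]
```

Emit:
servo_tool(series=[70,0,0,0.035,0,70,0,0,0,0,91.8,0,0,0,0,91.8,0,0,0,0,91.8,0,0,0,0,91.8,0,0,-0.3,0,91.8,0,0,-0.6,0,91.8,0,0,-1,0,91.8,0,0,-1,0,91.8,0,0,-1,0])

```text
time: 45.28
tool_pos: [538.7, -42.4, 172.3]
ee_rot: [[0.996, 0.085, 0.001], [0.085, -0.996, 0.0], [0.001, 0.0, -1.0]]
wrist_force: [0.6, 0.4, 0.8]
opening: 91.8
gripper_force: 0.0
```

Emit:
servo_tool(series=[91.8,-0.5,0,-0.4,0,91.8,-1,0,0,0,91.8,-1,0,0,0,91.8,-0.5,0,0,0,91.8,0,0,0,0,91.8,0,0,0,0])

```text
time: 46.02
tool_pos: [420.6, -52.4, 186.9]
ee_rot: [[0.996, 0.085, 0.002], [0.085, -0.996, 0.0], [0.002, 0.0, -1.0]]
wrist_force: [-0.5, -0.2, 0.8]
opening: 91.5
gripper_force: 0.0
```

```bash
for c in top wrist; do for b in "44 56 618 -35 60" "105 130 618 -35 35" "25 65 538 -42 48 w" "53 64 538 -42 48" "50 64 538 -42 48" "70 140 608 84 45" "44 56 608 84 48"; do echo $b; python3 k.py $c $b; done; done; python3 k.py top 60 100 481 -390 60; python3 k.py top 50 80 587 -318 50; python3 -c "
from h import *; c=shot('wrist','w11.png');c=shot('side','s11.png')"; python3 go.py
```

```text
44 56 618 -35 60
top 589 rect [604.2 -36.1] [91.  83.9] 5.67 z [47.  50.4 54.2]
105 130 618 -35 35
top 163 rect [617.7 -35.6] [31.9 29.1] 1.32 z [106.5 115.6 121. ]
25 65 538 -42 48 w
top 593 rect [538.1 -42.1] [41.8 79.5] 4.94 z [33.1 53.8 60. ]
53 64 538 -42 48
top 316 rect [539.7 -46. ] [40.  43.6] 6.8 z [53.9 57.1 60.7]
50 64 538 -42 48
top 328 rect [539.7 -45.9] [39.9 44.1] 1.89 z [53.  57.2 60.4]
70 140 608 84 45
top 336 rect [608.4  84.4] [56.1 32.3] 80.45 z [ 90.5 112.3 132.2]
44 56 608 84 48
top 630 rect [608.8  84.4] [80.8 82.5] 1.53 z [46.7 50.4 54.4]
44 56 618 -35 60
wrist 243 rect [588.4 -38. ] [ 1.5 82.9] 5.04 z [44.3 47.1 49.6]
105 130 618 -35 35
none
25 65 538 -42 48 w
wrist 3957 rect [537.8 -42.7] [43.4 79.8] 5.03 z [36.7 57.1 59.3]
53 64 538 -42 48
wrist 2282 rect [538.3 -46.9] [40.8 44. ] 4.86 z [56.1 58.2 59.5]
50 64 538 -42 48
wrist 2305 rect [538.4 -46.8] [41.1 43.9] 4.51 z [56.2 58.2 59.5]
70 140 608 84 45
none
44 56 608 84 48
wrist 825 rect [572.2  79.5] [13.  60.4] 6.19 z [45.7 50.9 52.5]
top 320 rect [ 481.6 -389.4] [67.9 67.9] 36.51 z [61.8 77.6 82.7]
top 403 rect [ 586.8 -318.9] [49.3 49.3] 89.2 z [57.3 62.2 66. ]
t 46.92 p [419.1 -52.5 186.1] psi -85.11 tilt [-0.  0.] open 91.5 g 0.0 q [-0.3   0.11  0.39  2.16 -0.06  0.88 -1.37] F [-0.2 -1.3  1. ]
```

View pics/w11.png

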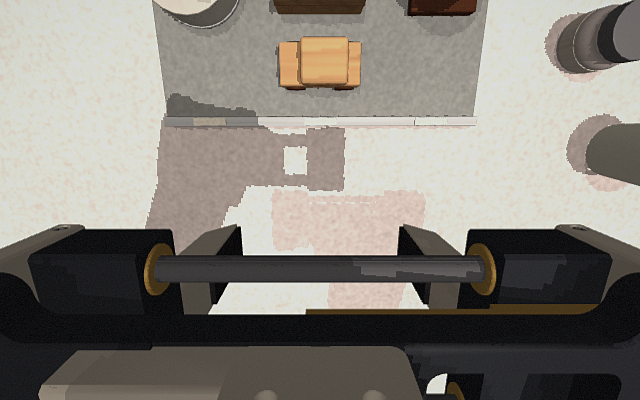

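The wrist view shows the car at (320,62), broadside and centred in front of the carton, parallel to the rail. Every placement measures within about 2 mm, and the tumbler and jar have not moved. I'll hand the job in.

```bash
python3 -c "
from station import finish_job; print(finish_job())"
```

```text
the job is handed in; nothing more can be done
None
```

The job is handed in at about 47 s of the 123 s: carton, doll, toy robot and car are all placed in the order asked, each measured within about 2 mm of its target, and the tumbler and jar did not move; the judge's verdict was not shown.

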